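# Lay the standing carton down in the galley drawer and send the drawer home

## Robot

A 7-joint arm with a two-finger parallel gripper is mounted at the origin on the work surface. World frame = base frame: x ahead of the robot, y to its left, z up, the work surface at z = 0. Lengths are in m, angles in rad, forces in N, time in s.
With the tool pointing down it reaches from about 0.4 to 0.85 m from the base axis. Payload 4.5 kg.
Tool frame: the origin (TCP) lies midway between the tips of the shut fingers; the grasp point (between the pads) lies 19 mm behind it; z points along the fingers, y is the direction in which the jaws open and shut (so a half turn about z gives the same grasp; the last joint's range is limited). The gripper opens to 88 mm and grips with 3 to 60 N. Pads are 18 mm wide; open, the fingers measure 123 mm over their backs; the gripper's body (75 mm by 187 mm) begins 45 mm behind the grasp point.
Start: joints at [-1.206, 0.689, -0.195, 1.565, 0.157, 0.902, -0.215], TCP at [0.203, 0.591, 0.239] pointing down, gripper open.
Joint ranges: [-3.01, 3.01], [-0.46, 2.08], [-1.47, 1.51], [0.13, 2.56], [-1, 4.14], [0.04, 2.09], [-2.66, 2.66]. Speed limits (rad/s): [2.57, 2.57, 3.14, 3.14, 3.14, 3.14, 3.14].

## Interface

Orientations are given as a unit quaternion [x, y, z, w].
In Python, from plant import r gives the robot as it stands. The module is installed in compiled form; this text tells all that it offers.
- The arm moves only by the shell command python3 -m jog 'ROWS' [FORCE]. ROWS is JSON, a list of rows, each an object with "translation": the shift along the tool's x, y, z in units of 40 mm (1.0 is 40 mm), a list of three; "twist": the turn about the tool's z in units of 6 degrees (1.0 is 6 degrees); "claw": the opening in per cent of the stroke, from 0 (shut) to 100 (fully open). A call has 1 to 20 rows; each row shifts and turns the commanded pose from where the row before left it, along the tool's axes as they then stand; what a row does not reach is not made up. A row lasts 1/12 s, in which the tool goes at most 41.7 mm and 7.16 degrees, less where a joint would pass 70% of its speed; a pose out of reach is approached as far as the arm can. A call is refused whole if a number of a shift passes 1 or a number of a turn 1, either way. A call with a gripper value outside its range is refused whole. The fingers move at their own pace and stop on an object; FORCE is the grip in N (left out, the last holds). Time passes only in rows, so rows that do not move let the fingers close. It gives the time, the measured TCP pose, the force and the opening at its end, in the units of the state.
- r.get_state(): the state, without advancing time (a new reading comes with each control period).
- r.snapshot(name): name is "side" or "top"; returns a dict with "img" (384x512x3 uint8, red, green, blue), "fx", "fy", "cx", "cy" (pixels), "origin" and "rotation" of the camera in the world. Camera axes: x right, y up, looking along -z (the intrinsics and any distortion apply to the point x, -y, -z); pixel columns grow to the right and rows downward; lengths in m; the calibration is good to about 2 mm. A picture is of the moment at which its call begins. There is no depth.
- r.finish_job(): hands the job in, once; it reports no verdict.
Trained networks look in the newest picture that a camera, given by its name, has taken for a name from the list of things; names that differ only in an ending like _2 or _b are one class to them, and where a whole thing is asked for, a point or a joint stands for the part that bears it (a point fixed in the world has none). Each returns a list of dicts, best first, with "confidence" (0 to 1); they miss things now and then, are a little off and sometimes report something else, mostly with a low value. They report only what shows in the picture. A call takes as long as a camera call. They do not tell look-alikes from the thing itself.
- r.spot_in(label, camera): "rect" ([left, top, right, bottom] in pixels, round what is visible of it).
- r.spot_point(label, camera): "location" ([row, column] in pixels: a listed point, or the origin of a listed thing).
The state is a dict: "clock": time; "q": joint angles; "qd": joint speeds; "joint_torque": joint torques, N m; "tool_pos": TCP position; "eef_rot": TCP orientation; "contact_force": force on the tool from outside, world axes, zero at the start; "moment": the same for the moment, N m; "opening": opening from 0.0 (shut) to 1.0 (fully open).
Only numpy, scipy, OpenCV 4.12 (cv2) and the standard library are available. Lean on these libraries where they do the work, as an engineer would, in place of code of your own. Each camera call takes 0.05 s, during which the arm holds its last target. There are 200 camera calls.

## Task

The bottom drawer of the aluminium galley container cannot go in because a carton has been left standing on end in its front bay. Tip the carton over where it stands by pushing it near its top with the fingers, so that it comes down flat on its broad side on the ribbed mat of that bay, then push the drawer fully home. Nothing is to be picked up, and the things standing on the bench are to be left alone.

Things in the scene. Friction and masses are not known exactly. Their poses are not given: they have to be found in the camera images.
- unit: Fixed aluminium galley container, 400 mm deep (x), 285 wide (y), 270 high. Origin: centre of its underside. -x points out of its open front (face 200 mm from the origin), roughly to world +y; +y roughly away from the robot. Three drawers, one above another; the bottom one stands out. Its door is folded flat along its +y side (17 mm thick) and a carrying bail on top rises to 290 mm.
- upper_fronts (a point): Middle of the front of the shut drawer just above the bottom one; axes as the container's. The two upper drawers never move; their flat fronts reach from 93 to 254 mm above the bench, in line with the bottom one's when home, with 14 mm pull lips at 169 and 252 mm. A tool coming straight down may strike them before the bottom drawer is home; leaning back 30 to 45 degrees, tips leading, clears them.
- drawer (a joint): How far the bottom drawer stands out of the container, in m: 0 is fully home (against a stop), 0.215 to 0.235 at the start, 0.27 the most. It slides along the container's x axis with about 2.5 N of friction and a damping of 6 N s/m, carries its load with it and stays where it is left.
- bay (a point): Centre of the front bay's floor in the bottom drawer (top of the black ribbed non-slip mat that covers it, 15 mm above the bench); moves with the drawer, axes as the container's. The bay is 158 mm along x, from the front panel (-x) to a divider 43 mm high, and 250 mm along y between side walls 3 mm thick that rise 50 mm above the mat.
- drawer_front (a point): Middle of the outer face of the bottom drawer's front, 50 mm above the bench; axes as the container's, the outside looks to -x. The flat panel is 270 mm wide, 4 mm thick, from 10 to 88 mm above the bench; a straight pull lip 200 mm wide and 4 mm thick sticks out 14 mm along its top edge.
- carton: Cardboard carton standing on end in the front bay, 0.2 to 0.45 kg: 105 mm wide (x), 50 thick (y), 165 tall (z). Origin: centre of its underside. It stands 2 to 20 mm from the side wall nearer the robot (bay's -y), its y axis within 0.1 rad of the bay's. Pushed low it slides. Tipped to +y without sliding it lies flat, about 10 to 27 mm short of the far wall; if it slides, its head may catch there.
- carton_mid (a point): Centre of that carton.
- carton_near_foot (a point): Middle of the bottom edge of the carton's -y broad face (0, -25, 0 mm in the carton's frame), on the mat as it stands.
- carton_far_foot (a point): Middle of the bottom edge of the carton's +y broad face (0, +25, 0 mm in the carton's frame), on the mat as it stands.
- packed_carton: A like carton already lying flat (105 x 165 x 50 mm high) in the drawer's rear bay behind the divider; travels with the drawer. Origin: centre of its underside.
- spare_carton: A like carton (105 x 50 x 165 mm tall) standing on the bench to the left, not in the drawer: leave it alone. Origin: centre of its underside.
- cups: A stack of nested white paper cups standing mouth down on the bench, 82 mm across, 170 mm tall: leave it alone. Origin: centre of its underside.
Not all that is in view belongs to the job. What is shaped like the carton but orange or purple is not meant.

How it is judged:
On the way:
1. the carton lies flat on its broad side in the front bay while the drawer still stands out by more than 120 mm ((angle between carton's own y axis and vertical below 0.12 rad or angle between carton's own y axis and vertical above 3.02 rad) and z of carton_mid in the frame of bay below 0.032 m and y of carton_mid in the frame of bay between -0.05 and 0.05 m and x of carton_mid in the frame of bay between -0.032 and 0.032 m and value of joint drawer above 0.12 m), for 0.3 s.
At the end, for the whole second after the job is handed in: The carton lies at rest, flat on a broad side (within 0.12 rad), wholly between the walls of the drawer's front bay, and the drawer is home to within 8 mm ((angle between carton's own y axis and vertical below 0.12 rad or angle between carton's own y axis and vertical above 3.02 rad) and z of carton_mid in the frame of bay below 0.032 m and y of carton_mid in the frame of bay between -0.05 and 0.05 m and x of carton_mid in the frame of bay between -0.032 and 0.032 m and linear speed of carton below 0.02 m/s and value of joint drawer below 0.008 m); the robot touches nothing.
It fails at once if the carton is lifted: both bottom edges more than 25 mm above the mat (height (world z) of each of carton_near_foot, carton_far_foot above 0.04 m).
It fails at once if the carton is shoved upright across the bay instead of being tipped where it stands (angle between carton's own z axis and vertical below 0.2 rad and y of carton_far_foot in the frame of bay above -0.02 m).
It fails at once if the packed carton is taken out (height (world z) of packed_carton above 0.05 m).
It fails at once if a thing on the bench is moved by more than 30 mm (distance of any of spare_carton, cups from where it was at the start of the episode above 0.03 m).
It fails at once if a thing on the bench is knocked over (angle between any of spare_carton, cups's own z axis and vertical above 0.5 rad).
It also fails if it takes over 48 s, if anything falls off the work surface, if the arm or the gripper's body presses on something with over 40 N, if the wrist force passes 120 N, or if a joint passes its speed limit or range.

## Working session

There is one attempt and no reset: what is moved stays moved. The work goes in short steps, Python scripts to look and compute and a shell command to move; the robot and the scene stay as the last step left them, time stands still between calls to the robot, and variables do not carry over. Pictures are saved under pics/ and viewed, about 8 in all and at most 12, crops included, and the job is handed in when it is done.

```bash
mkdir -p pics
cat > h.py <<'E'
import numpy as np,cv2
from plant import r
from scipy.spatial.transform import Rotation as R
def snap(n,f=None):
    s=r.snapshot(n)
    if f: cv2.imwrite('pics/'+f,s['img'][:,:,::-1])
    return s
def ray(s,row,col):
    d=np.array([(col-s['cx'])/s['fx'],-(row-s['cy'])/s['fy'],-1.])
    return np.array(s['origin']),np.array(s['rotation'])@d
def atz(s,row,col,z):
    o,d=ray(s,row,col); return o+d*(z-o[2])/d[2]
def proj(s,p):
    c=np.array(s['rotation']).T@(np.array(p)-s['origin']); return [s['cy']-s['fy']*c[1]/-c[2], s['cx']+s['fx']*c[0]/-c[2]]
E
python3 - <<'E'
from h import *
S={}
for n in('side','top'):
    s=S[n]=snap(n,n+'0.png'); print(n,s.keys(),np.round(s['origin'],3),np.round(s['rotation'],3).tolist(),s['fx'],s['cx'],s['cy'])
    for l,z in [('unit',0),('upper_fronts',.13),('bay',.015),('drawer_front',.05),('carton',.015),('carton_mid',.0975),('carton_near_foot',.015),('carton_far_foot',.015),('spare_carton',0),('cups',0),('packed_carton',.015)]:
        for p in r.spot_point(l,n)[:2]:
            print(l,round(p['confidence'],2),np.round(p['location']),np.round(atz(s,*p['location'],z),3))
st=r.get_state();print(st['tool_pos'],st['eef_rot'],R.from_quat(st['eef_rot']).as_matrix().round(2).tolist(),st['contact_force'])
E
```

```text
side dict_keys(['img', 'fx', 'fy', 'cx', 'cy', 'origin', 'rotation']) [0.771 0.355 1.305] [0.058, 0.141, 0.923, 0.353] 390.03618711286714 257.7971799363869 192.42553805437345Traceback (most recent call last):
  File "<stdin>", line 7, in <module>
  File "h.py", line 12, in atz
    o,d=ray(s,row,col); return o+d*(z-o[2])/d[2]
        ~~~^^^^^^^^^^^
  File "h.py", line 10, in ray
    return np.array(s['origin']),np.array(s['rotation'])@d
                                 ~~~~~~~~~~~~~~~~~~~~~~~^~
ValueError: matmul: Input operand 1 has a mismatch in its core dimension 0, with gufunc signature (n?,k),(k,m?)->(n?,m?) (size 3 is different from 4)
```

Rotation is a quaternion.

```bash
sed -i "s/    s=r.snapshot(n)/    s=r.snapshot(n); s['rotation']=R.from_quat(s['rotation']).as_matrix()/" h.py
python3 - <<'E'
from h import *
S={}
for n in('side','top'):
    s=S[n]=snap(n,n+'0.png'); print(n,np.round(s['origin'],3),np.round(s['rotation'],3).tolist(),s['fx'],s['cx'],s['cy'])
    for l,z in [('unit',0),('upper_fronts',.13),('bay',.015),('drawer_front',.05),('carton',.015),('carton_mid',.0975),('carton_near_foot',.015),('carton_far_foot',.015),('spare_carton',0),('cups',0),('packed_carton',.015)]:
        for p in r.spot_point(l,n)[:2]:
            print(l,round(p['confidence'],2),np.round(p['location']),np.round(atz(s,*p['location'],z),3))
st=r.get_state();print(st['clock'],st['tool_pos'],st['eef_rot'],R.from_quat(st['eef_rot']).as_matrix().round(2).tolist(),st['contact_force'])
cv2.imwrite('pics/both.png',cv2.resize(np.vstack([S['side']['img'],S['top']['img']])[:,:,::-1],(400,600)))
E
```

```text
side [0.771 0.355 1.305] [[-0.744, -0.636, 0.207], [0.668, -0.711, 0.219], [0.007, 0.301, 0.953]] 390.03618711286714 257.7971799363869 192.42553805437345
upper_fronts 0.94 [182. 197.] [ 0.637 -0.071  0.13 ]
upper_fronts 0.15 [306. 307.] [0.641 0.437 0.13 ]
bay 0.68 [220. 232.] [0.624 0.072 0.015]
drawer_front 0.67 [233. 252.] [0.607 0.157 0.05 ]
carton 0.96 [203. 250.] [0.536 0.07  0.015]
carton 0.83 [182. 293.] [0.375 0.113 0.015]
carton_mid 0.63 [232. 312.] [0.47  0.287 0.097]
carton_mid 0.62 [198. 253.] [0.533 0.081 0.097]
carton_near_foot 0.81 [196. 256.] [0.507 0.064 0.015]
carton_near_foot 0.76 [241. 310.] [0.475 0.303 0.015]
carton_far_foot 0.94 [204. 245.] [0.552 0.061 0.015]
carton_far_foot 0.92 [228. 312.] [0.442 0.274 0.015]
spare_carton 0.74 [301. 340.] [0.536 0.504 0.   ]
cups 0.91 [308. 308.] [0.628 0.452 0.   ]
packed_carton 0.84 [189. 204.] [ 0.623 -0.074  0.015]
packed_carton 0.32 [203. 246.] [0.546 0.06  0.015]
top [0.329 0.076 1.112] [[0.026, 0.985, -0.171], [-1.0, 0.026, -0.006], [-0.001, 0.171, 0.985]] 374.19374097583295 250.35487522499824 193.403646825178
bay 0.94 [161. 257.] [0.619 0.065 0.015]
drawer_front 0.64 [157. 224.] [0.621 0.161 0.05 ]
carton 0.88 [214. 179.] [0.453 0.291 0.015]
carton 0.6 [244. 237.] [0.37  0.117 0.015]
carton_mid 0.83 [205. 178.] [0.468 0.278 0.097]
carton_mid 0.62 [184. 252.] [0.533 0.078 0.097]
carton_near_foot 0.7 [198. 254.] [0.507 0.072 0.015]
carton_near_foot 0.69 [252. 240.] [0.347 0.109 0.015]
carton_far_foot 0.98 [217. 188.] [0.445 0.263 0.015]
carton_far_foot 0.69 [236. 238.] [0.394 0.115 0.015]
spare_carton 0.88 [183. 114.] [0.544 0.497 0.   ]
cups 0.78 [157. 130.] [0.627 0.453 0.   ]
packed_carton 0.73 [164. 306.] [ 0.616 -0.082  0.015]
1.3 [0.20294769 0.59115309 0.23873145] [ 1.64647821e-01  9.86352418e-01  3.11907509e-05 -2.94439696e-05] [[-0.95, 0.32, -0.0], [0.32, 0.95, 0.0], [0.0, 0.0, -1.0]] [ 0.13944161 -0.57108886  0.37350684]
```

View pics/side0.png

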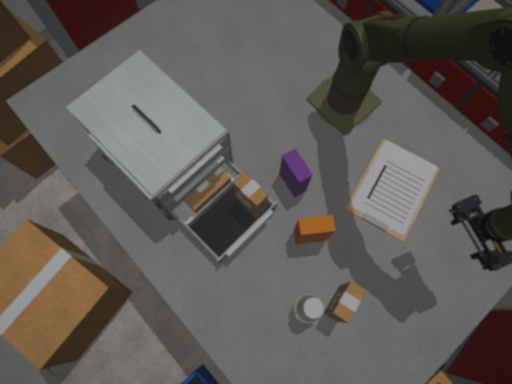

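View pics/top0.png

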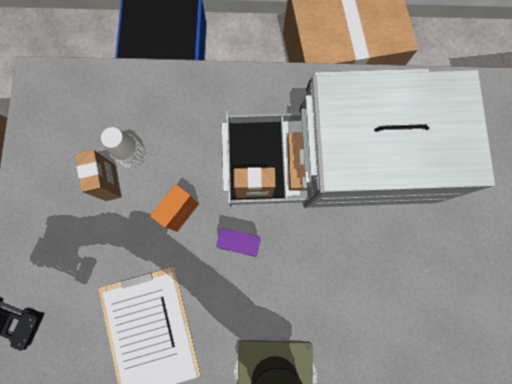

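The side view shows the carton in the drawer at about col 250, row 195. The top view shows it at about (254,182), against the robot-side wall. The purple and orange boxes are decoys. Next I need the container's yaw.

Run:
```python
from h import *
s=snap('top'); im=cv2.resize(s['img'][90:230,205:335,::-1],None,fx=4.2,fy=4.2,interpolation=cv2.INTER_CUBIC)
for c in range(210,335,10): cv2.line(im,(int((c-205)*4.2),0),(int((c-205)*4.2),8 if c%50 else 20),(0,0,255),1)
for c in range(90,230,10): cv2.line(im,(0,int((c-90)*4.2)),(8 if c%50 else 20,int((c-90)*4.2)),(0,0,255),1)
cv2.imwrite('pics/crop.png',im)
# predicted: outlines for yaw guesses
```

```text
(no output)
```

View pics/crop.png

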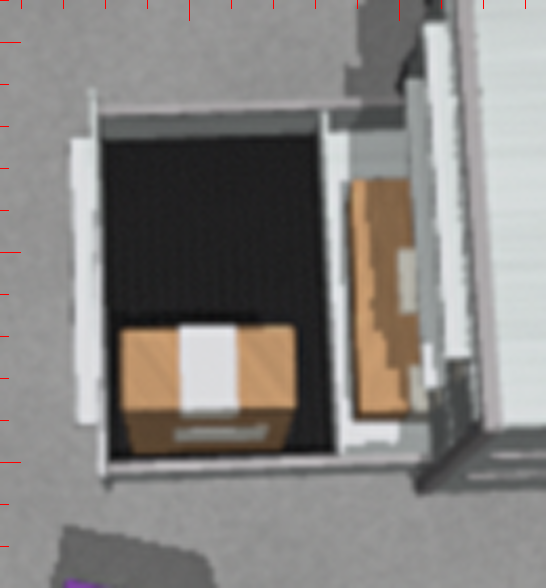

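The crop shows the pull lip's outer edge running (72,138) to (79,423) and the carton top with corners (120,330), (295,326), (297,408), (122,410). The carton is upright and square to the bay.

Run:
```python
from h import *
s=snap('top'); f=lambda x,y,z: atz(s,90+y/4.2,205+x/4.2,z)[:2]
a,b=f(72,138,.088),f(79,423,.088); print('lip',a,b,np.linalg.norm(a-b),(a+b)/2)
y=(a-b)/np.linalg.norm(a-b); x=np.array([y[1],-y[0]]); print('unit x',x,'y',y)
C=np.array([f(*p,.18) for p in [(120,330),(295,326),(297,408),(122,410)]]);print(C,'ctr',C.mean(0))
m=f(88,138,.088)
mat=[f(*p,.065) for p in [(100,112),(108,463)]]; print('side wall tops near front',mat)
u=f(423,22,.252),f(450,360,.252);print('upper lip',u, np.linalg.norm(u[0]-u[1]))
d=u[0]-u[1];d/=np.linalg.norm(d); print('angle lip',np.degrees(np.arctan2(y[1],y[0])),'upper',np.degrees(np.arctan2(d[1],d[0])))
print('drawer out',np.dot((u[0]+u[1])/2-(a+b)/2,x))
cc=C.mean(0)-(a+b)/2; print('carton rel lip-mid along x,y',cc@x,cc@y,'bay ctr x expected',14+4+79)
q=R.from_quat(r.get_state()['eef_rot']).as_matrix(); print('twist need (about tool z, down): tooly ang',np.degrees(np.arctan2(q[1,1],q[0,1])))
```

```text
lip [0.71058995 0.16826051] [0.51286288 0.15586841] 0.19811502035565356 [0.61172642 0.16206446]
unit x [ 0.06254999 -0.99804183] y [0.99804183 0.06254999]
[[0.55450569 0.12594915]
 [0.55977465 0.01950627]
 [0.50898112 0.01754336]
 [0.50500287 0.12305974]] ctr [0.53206608 0.07151463]
side wall tops near front [array([0.73877845, 0.15146075]), array([0.49012373, 0.1370745 ])]
upper lip (array([ 0.72551725, -0.04783571]), array([ 0.52466627, -0.06312736])) 0.2014322498385354
angle lip 3.5861914914085142 upper 4.353776385776208
drawer out 0.21795600326226308
carton rel lip-mid along x,y 0.08538976772067437 -0.08516823627351264 bay ctr x expected 97
twist need (about tool z, down): tooly ang 71.04938212373028
```

```bash
python3 -m jog '[{"translation":[0,0,0],"twist":0.93,"claw":0},{"translation":[0,0,0],"twist":0.93,"claw":0},{"translation":[0,0,0],"twist":0.93,"claw":0},{"translation":[0,0,0],"twist":0.93,"claw":0},{"translation":[0,0,0],"twist":0.93,"claw":0},{"translation":[0,0,0],"twist":0.93,"claw":0},{"translation":[0,0,0],"twist":0.93,"claw":0},{"translation":[0,0,0],"twist":0.93,"claw":0},{"translation":[0,0,0],"twist":0.93,"claw":0},{"translation":[0,0,0],"twist":0.93,"claw":0},{"translation":[0,0,0],"twist":0.93,"claw":0},{"translation":[0,0,0],"twist":0.93,"claw":0}]'
cat > g.py <<'E'
from h import *
import sys
st=r.get_state();M=R.from_quat(st['eef_rot']).as_matrix();p=st['tool_pos']
print(st['clock'],p.round(4) if hasattr(p,'round') else p,M.round(3).tolist(),'F',np.round(st['contact_force'],1),'open',st['opening'],'q',np.round(st['q'],2))
if len(sys.argv)>3: print('units',(M.T@(np.array([float(v) for v in sys.argv[1:4]])-p)/.04).round(2))
E
python3 g.py 0.46 0.067 0.235
```

```text
clock: 2.4
tool_pos: [0.2028, 0.5912, 0.2388]
eef_rot: [0.683, 0.73, 0.0, -0.0]
contact_force: [-0.3, -0.0, -0.1]
opening: 0.114
2.4 [0.2028 0.5912 0.2388] [[-0.067, 0.998, -0.0], [0.998, 0.067, 0.0], [0.0, -0.0, -1.0]] F [-0.3 -0.  -0.1] open 0.1138794325858502 q [-1.39  0.69  0.15  1.58 -0.12  0.88 -1.14]
units [-13.51   5.54   0.09]
```

```bash
python3 -m jog '[{"translation":[-0.9,0.37,0],"twist":0,"claw":0},{"translation":[-0.9,0.37,0],"twist":0,"claw":0},{"translation":[-0.9,0.37,0],"twist":0,"claw":0},{"translation":[-0.9,0.37,0],"twist":0,"claw":0},{"translation":[-0.9,0.37,0],"twist":0,"claw":0},{"translation":[-0.9,0.37,0],"twist":0,"claw":0},{"translation":[-0.9,0.37,0],"twist":0,"claw":0},{"translation":[-0.9,0.37,0],"twist":0,"claw":0},{"translation":[-0.9,0.37,0],"twist":0,"claw":0},{"translation":[-0.9,0.37,0],"twist":0,"claw":0},{"translation":[-0.9,0.37,0],"twist":0,"claw":0},{"translation":[-0.9,0.37,0],"twist":0,"claw":0},{"translation":[-0.9,0.37,0],"twist":0,"claw":0},{"translation":[-0.9,0.37,0],"twist":0,"claw":0},{"translation":[-0.9,0.37,0],"twist":0,"claw":0},{"translation":[0,0,0],"twist":0,"claw":0}]'
python3 g.py 0.46 0.067 0.16
```

```text
clock: 3.73
tool_pos: [0.4664, 0.0596, 0.2392]
eef_rot: [0.686, 0.727, -0.0, 0.003]
contact_force: [0.3, 0.2, 0.7]
opening: 0.007
3.7333 [0.4664 0.0596 0.2392] [[-0.058, 0.998, 0.004], [0.998, 0.058, -0.004], [-0.004, 0.004, -1.0]] F [0.3 0.2 0.7] open 0.006656876009585291 q [-0.27  0.49  0.06  2.03 -0.04  0.62 -0.12]
units [ 0.2  -0.16  1.98]
```

```bash
python3 -m jog '[{"translation":[0.2,-0.1,0.5],"twist":0,"claw":0},{"translation":[0,0,0.6],"twist":0,"claw":0},{"translation":[0,0,0.6],"twist":0,"claw":0},{"translation":[0,0,0.28],"twist":0,"claw":0},{"translation":[0,0,0],"twist":0,"claw":0},{"translation":[0,0,0],"twist":0,"claw":0}]'
python3 - <<'E'
from h import *
a=snap('top')['img'][70:250,170:350,::-1];b=snap('side')['img'][120:300,160:340,::-1]
cv2.imwrite('pics/pre.png',cv2.resize(np.hstack([a,b]),(796,398),interpolation=cv2.INTER_CUBIC))
E
python3 g.py
```

```text
clock: 4.23
tool_pos: [0.4582, 0.0762, 0.1594]
eef_rot: [0.681, 0.732, -0.0, -0.0]
contact_force: [-0.1, -0.2, 0.0]
opening: 0.007
4.3333 [0.459  0.0763 0.1603] [[-0.071, 0.997, 0.002], [0.997, 0.071, 0.0], [0.0, 0.002, -1.0]] F [0.7 0.7 0.4] open 0.0015023050308161194 q [-0.29  0.62  0.04  2.12 -0.05  0.39 -0.14]
```

View pics/pre.png

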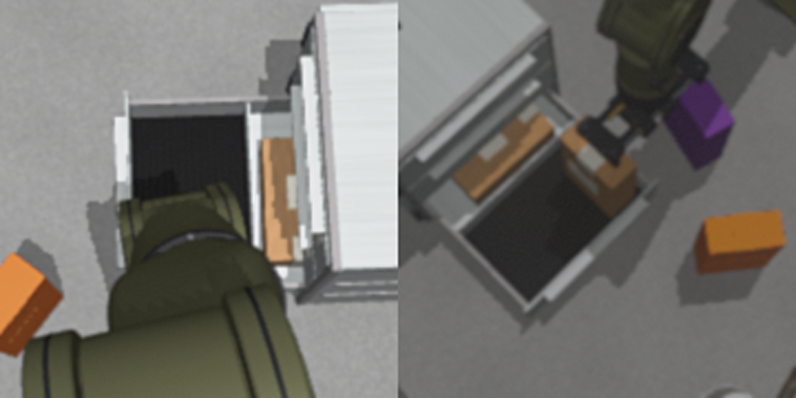

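The fingers are behind the near face of the carton, roughly centred (side crop about (605,140)). I'll tip it now.

```bash
python3 -m jog '[{"translation":[0,0.3,0],"twist":0,"claw":0},{"translation":[0,0.3,0],"twist":0,"claw":0},{"translation":[0,0.3,0],"twist":0,"claw":0},{"translation":[0,0.3,0],"twist":0,"claw":0},{"translation":[0,0.3,0],"twist":0,"claw":0},{"translation":[0,0.3,0],"twist":0,"claw":0},{"translation":[0,0.3,0],"twist":0,"claw":0},{"translation":[0,0.3,0],"twist":0,"claw":0}]'
python3 - <<'E'
from h import *
a=snap('top')['img'][70:250,170:350,::-1];b=snap('side')['img'][120:300,160:340,::-1]
cv2.imwrite('pics/tip.png',cv2.resize(np.hstack([a,b]),(796,398),interpolation=cv2.INTER_CUBIC))
E
python3 g.py
```

```text
clock: 5.0
tool_pos: [0.5553, 0.0831, 0.1609]
eef_rot: [0.681, 0.732, 0.001, 0.001]
contact_force: [-0.1, 0.1, 0.2]
opening: 0.006
5.1 [0.5567 0.0832 0.1608] [[-0.071, 0.997, 0.005], [0.997, 0.071, 0.001], [0.001, 0.005, -1.0]] F [0.4 0.6 0.4] open 0.006917916321435841 q [-0.25  0.71  0.04  1.84 -0.05  0.58 -0.11]
```

View pics/tip.png

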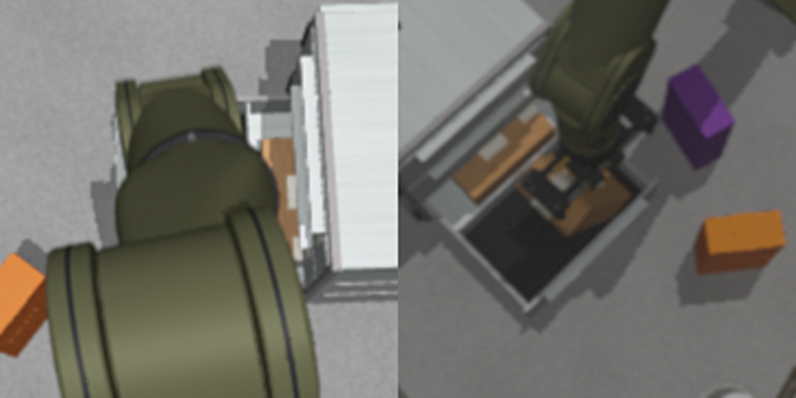

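The carton is leaning over well (side crop about (580,200)) and is mid-fall with no contact force. I'll nudge slightly more, let it settle, then move clear over the drawer front.

```bash
python3 -m jog '[{"translation":[0,0.25,0],"twist":0,"claw":0},{"translation":[0,0.25,0],"twist":0,"claw":0},{"translation":[0,0,0],"twist":0,"claw":0},{"translation":[0,0,0],"twist":0,"claw":0},{"translation":[0,0,0],"twist":0,"claw":0},{"translation":[0,0,-0.5],"twist":0,"claw":0},{"translation":[0.7,0,0],"twist":0,"claw":0},{"translation":[0.9,0.1,0],"twist":0,"claw":0},{"translation":[0.9,0.1,0],"twist":0,"claw":0},{"translation":[0.9,0.1,0],"twist":0,"claw":0},{"translation":[0,0,0],"twist":0,"claw":0}]'
python3 - <<'E'
from h import *
a=snap('top')['img'][70:250,170:350,::-1];b=snap('side')['img'][120:300,160:340,::-1]
cv2.imwrite('pics/flat.png',cv2.resize(np.hstack([a,b]),(796,398),interpolation=cv2.INTER_CUBIC))
E
python3 g.py 0.614 0.20 0.08
```

```text
clock: 6.02
tool_pos: [0.574, 0.232, 0.1796]
eef_rot: [0.677, 0.736, 0.003, -0.003]
contact_force: [-0.1, 0.9, 0.2]
opening: 0.004
6.1167 [0.5749 0.223  0.1794] [[-0.076, 0.997, -0.001], [0.997, 0.076, 0.001], [0.001, -0.001, -1.0]] F [-0.7 -1.   0.2] open 0.0035147887475901925 q [-0.48  0.75  0.07  1.66 -0.07  0.74 -0.3 ]
units [-0.65  0.93  2.48]
```

View pics/flat.png

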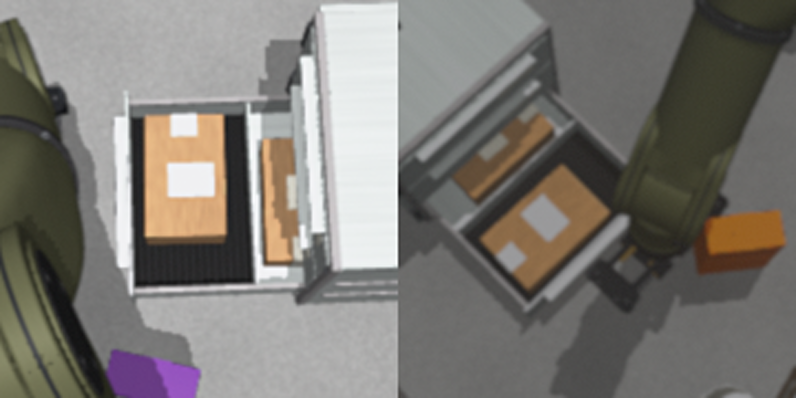

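The carton lies flat, with its top-view corners at crop (143,113), (226,113), (226,238) and (143,236). I'll check numerically that its head hasn't caught on the far wall.

Run:
```python
from h import *
k=398/180
s=snap('top');o=np.array([.6117,.1621]);ux=np.array([.068,-.9977]);uy=np.array([.9977,.068])
for p in [(143,113),(226,113),(226,238),(144,236)]:
    w=atz(s,70+p[1]/k,170+p[0]/k,.065)[:2]; print('top',p,w.round(3),'bay xy',((w-o)@ux-.097).round(3),((w-o)@uy).round(3))
t=snap('side')
for p in [(561,165),(611,210),(529,290),(480,240)]:
    w=atz(t,120+p[1]/k,160+(p[0]-398)/k,.065)[:2]; print('side',p,w.round(3),'bay xy',((w-o)@ux-.097).round(3),((w-o)@uy).round(3))
```

```text
top (143, 113) [0.726 0.134] bay xy -0.061 0.112
top (226, 113) [0.728 0.024] bay xy 0.049 0.107
top (226, 238) [0.559 0.021] bay xy 0.04 -0.063
top (144, 236) [0.558 0.127] bay xy -0.065 -0.056
side (561, 165) [0.568 0.022] bay xy 0.04 -0.054
side (611, 210) [0.558 0.124] bay xy -0.063 -0.056
side (529, 290) [0.725 0.134] bay xy -0.061 0.111
side (480, 240) [0.731 0.03 ] bay xy 0.043 0.11
```

Both views agree at z = 65 mm, so it is flat, with its centre near bay (-0.01, 0.026). Now I'll position in front of the lip.

```bash
python3 -m jog '[{"translation":[-0.25,0.6,0],"twist":0,"claw":0},{"translation":[-0.3,0.6,0],"twist":0,"claw":0},{"translation":[0,0,0.7],"twist":0,"claw":0},{"translation":[0,0,0.7],"twist":0,"claw":0},{"translation":[0,0,0.7],"twist":0,"claw":0},{"translation":[0,0,0.45],"twist":0,"claw":0},{"translation":[0,0,0],"twist":0,"claw":0},{"translation":[0,0,0],"twist":0,"claw":0}]'; python3 g.py
```

```text
clock: 6.88
tool_pos: [0.6254, 0.2, 0.0771]
eef_rot: [0.682, 0.731, -0.001, -0.0]
contact_force: [-0.6, -0.1, 0.5]
opening: 0.006
6.8833 [0.6254 0.2    0.0771] [[-0.069, 0.998, -0.002], [0.998, 0.069, -0.002], [-0.002, -0.002, -1.0]] F [-0.6 -0.1  0.5] open 0.006007806895073234 q [-0.41  0.94  0.06  1.58 -0.08  0.63 -0.25]
```

```bash
python3 -m jog '[{"translation":[-0.4,0,0],"twist":0,"claw":0},{"translation":[-0.4,0,0],"twist":0,"claw":0},{"translation":[-0.6,0,0],"twist":0,"claw":0},{"translation":[-0.8,0,0],"twist":0,"claw":0},{"translation":[0,0,0],"twist":0,"claw":0}]'; python3 -m jog '[{"translation":[0,0,0],"twist":0,"claw":0},{"translation":[0,0,0],"twist":0,"claw":0},{"translation":[0,0,0],"twist":0,"claw":0},{"translation":[0,0,0],"twist":0,"claw":0}]' | head -3
python3 - <<'E'
from h import *
a=snap('top');b=snap('side')['img'][120:300,160:340,::-1];
for n in('drawer_front','bay'):
  for p in r.spot_point(n,'top')[:2]: print(n,p['confidence'],p['location'],atz(a,*p['location'],.05 if n!='bay' else .015))
a=a['img'][70:250,170:350,::-1]
cv2.imwrite('pics/push.png',cv2.resize(np.hstack([a,b]),(796,398),interpolation=cv2.INTER_CUBIC))
E
python3 g.py
```

```text
clock: 7.3
tool_pos: [0.6337, 0.1068, 0.0798]
eef_rot: [0.684, 0.729, -0.001, 0.003]
contact_force: [0.4, -1.7, 0.4]
opening: 0.003
clock: 7.63
tool_pos: [0.6322, 0.1166, 0.0779]
eef_rot: [0.681, 0.733, 0.001, -0.0]
7.8333 [0.6319 0.1154 0.0775] [[-0.072, 0.997, -0.0], [0.997, 0.072, 0.0], [0.0, -0.0, -1.0]] F [-0.  -0.3  0.3] open 0.004802400851565413 q [-0.27  0.92  0.03  1.63 -0.05  0.59 -0.14]
```

View pics/push.png

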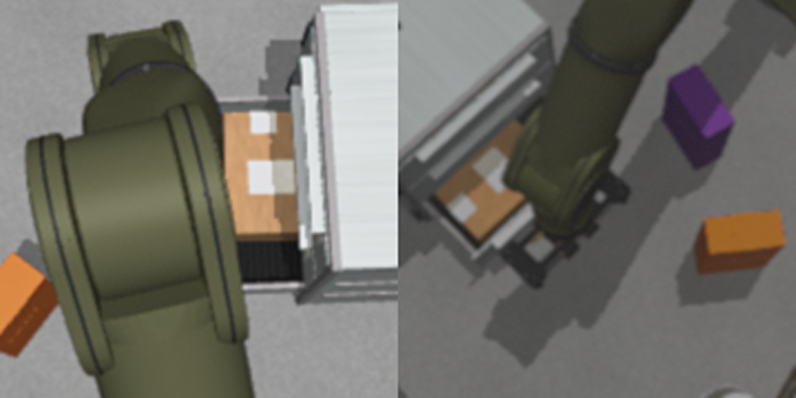

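The top crop shows the drawer and flat carton moved in about 100 mm (label edge from x 168 to 248). The drawer coasted about 35 mm beyond the fingers and roughly 118 mm is left.

The tool can't lean with this interface, so its body would meet the upper lips with about 28 mm to go. The drawer therefore has to coast the last stretch. I'll draw it back out from inside the panel to get a gentle run-up.

```bash
python3 -m jog '[{"translation":[0,0,-0.8],"twist":0,"claw":0},{"translation":[0,0,-0.9],"twist":0,"claw":0},{"translation":[0,-0.6,-0.1],"twist":0,"claw":0},{"translation":[-0.4,-0.7,0],"twist":0,"claw":0},{"translation":[-0.7,-0.7,0],"twist":0,"claw":0},{"translation":[-0.8,-0.6,0],"twist":0,"claw":0},{"translation":[-0.5,0,0],"twist":0,"claw":0},{"translation":[0,0,0],"twist":0,"claw":0},{"translation":[0,0,0],"twist":0,"claw":0}]'
python3 g.py 0.532 0.010 0.05
python3 - <<'E'
from h import *
a=snap('top')['img'][70:250,170:350,::-1];b=snap('side')['img'][120:300,160:340,::-1]
cv2.imwrite('pics/in.png',cv2.resize(np.hstack([a,b]),(796,398),interpolation=cv2.INTER_CUBIC))
E
```

```text
clock: 8.58
tool_pos: [0.5355, 0.0103, 0.1498]
eef_rot: [0.682, 0.731, 0.0, 0.0]
contact_force: [0.5, 1.0, -0.1]
opening: 0.003
8.5833 [0.5355 0.0103 0.1498] [[-0.069, 0.998, 0.001], [0.998, 0.069, -0.0], [-0.0, 0.001, -1.0]] F [ 0.5  1.  -0.1] open 0.0033057452129010624 q [-0.11  0.7   0.01  1.93 -0.02  0.51 -0.02]
units [ 0.   -0.09  2.49]
```

View pics/in.png

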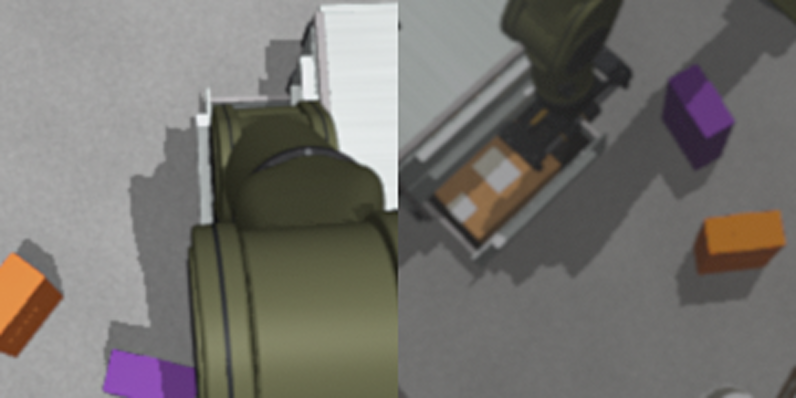

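The fingers hang over the free strip of the bay, on the robot side, between the carton and the near wall. The lip is now at top-crop x of about 197, which confirms roughly 0.12 m out. I'll lower and pull out.

```bash
python3 -m jog '[{"translation":[0,-0.1,0.5],"twist":0,"claw":0},{"translation":[0,0,0.6],"twist":0,"claw":0},{"translation":[0,0,0.6],"twist":0,"claw":0},{"translation":[0,0,0.5],"twist":0,"claw":0},{"translation":[0,0,0.2],"twist":0,"claw":0},{"translation":[0,0,0],"twist":0,"claw":0}]'
python3 -m jog '[{"translation":[0.3,0,0],"twist":0,"claw":0},{"translation":[0.3,0,0],"twist":0,"claw":0},{"translation":[0.3,0,0],"twist":0,"claw":0},{"translation":[0.3,0,0],"twist":0,"claw":0},{"translation":[0.3,0,0],"twist":0,"claw":0},{"translation":[0.3,0,0],"twist":0,"claw":0},{"translation":[0.3,0,0],"twist":0,"claw":0},{"translation":[0.3,0,0],"twist":0,"claw":0},{"translation":[0.3,0,0],"twist":0,"claw":0},{"translation":[0.3,0,0],"twist":0,"claw":0},{"translation":[0.2,0,0],"twist":0,"claw":0},{"translation":[0.1,0,0],"twist":0,"claw":0},{"translation":[0,0,0],"twist":0,"claw":0}]'
```

```text
clock: 9.18
tool_pos: [0.5304, 0.0127, 0.0517]
eef_rot: [0.681, 0.733, -0.001, -0.001]
contact_force: [0.3, -0.4, 0.5]
opening: 0.002
clock: 10.27
tool_pos: [0.5206, 0.1449, 0.0532]
eef_rot: [0.68, 0.733, -0.0, -0.001]
contact_force: [-1.0, -0.0, 0.7]
opening: 0.005
```

```bash
python3 -m jog '[{"translation":[-0.25,0,0],"twist":0,"claw":0},{"translation":[0,0,-0.7],"twist":0,"claw":0},{"translation":[0,0,-0.9],"twist":0,"claw":0},{"translation":[0,0.2,-0.9],"twist":0,"claw":0},{"translation":[0.4,0.8,0],"twist":0,"claw":0},{"translation":[0.8,0.6,0],"twist":0,"claw":0},{"translation":[0.7,0.6,0],"twist":0,"claw":0},{"translation":[0.45,0.3,0],"twist":0,"claw":0},{"translation":[0,0,0],"twist":0,"claw":0},{"translation":[0,0,0],"twist":0,"claw":0}]'
python3 g.py 0.625 0.225 0.077
python3 - <<'E'
from h import *
a=snap('top')['img'][70:250,170:350,::-1];b=snap('side')['img'][120:300,160:340,::-1]
cv2.imwrite('pics/out.png',cv2.resize(np.hstack([a,b]),(796,398),interpolation=cv2.INTER_CUBIC))
E
```

```text
clock: 11.1
tool_pos: [0.6149, 0.2332, 0.1526]
eef_rot: [0.681, 0.732, -0.001, -0.001]
contact_force: [-0.5, -0.4, 0.2]
opening: 0.003
11.1 [0.6149 0.2332 0.1526] [[-0.072, 0.997, -0.002], [0.997, 0.072, -0.001], [-0.001, -0.002, -1.0]] F [-0.5 -0.4  0.2] open 0.002978024565101154 q [-0.48  0.84  0.1   1.54 -0.1   0.77 -0.27]
units [-0.22  0.24  1.89]
```

View pics/out.png

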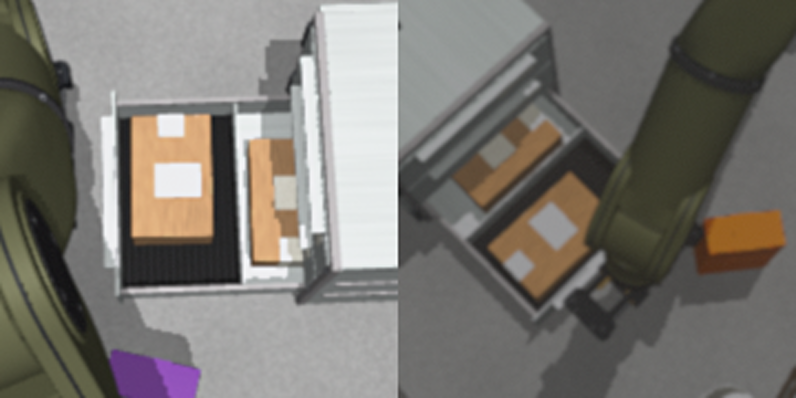

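The carton is still flat, and the lip is at top-crop x of about 101, so the drawer is out about 0.236 m. I'll lower, then do a smoothly accelerating push.

```bash
python3 -m jog '[{"translation":[-0.3,0.2,0],"twist":0,"claw":0},{"translation":[-0.1,0,0.6],"twist":0,"claw":0},{"translation":[0,0,0.7],"twist":0,"claw":0},{"translation":[0,0,0.6],"twist":0,"claw":0},{"translation":[-0.3,0,0],"twist":0,"claw":0},{"translation":[-0.2,0,0],"twist":0,"claw":0},{"translation":[0,0,0],"twist":0,"claw":0},{"translation":[0,0,0],"twist":0,"claw":0}]'; python3 g.py 0.625 -0.002 0.077
```

```text
clock: 11.87
tool_pos: [0.6279, 0.196, 0.0796]
eef_rot: [0.683, 0.731, 0.001, 0.001]
contact_force: [0.5, 0.5, 0.4]
opening: 0.009
11.8667 [0.6279 0.196  0.0796] [[-0.068, 0.998, 0.003], [0.998, 0.068, -0.0], [-0.0, 0.003, -1.0]] F [0.5 0.5 0.4] open 0.008516639815208126 q [-0.41  0.93  0.08  1.58 -0.1   0.63 -0.22]
units [-4.93 -0.41  0.06]
```

```bash
python3 -m jog '[{"translation":[-0.2,0,0],"twist":0,"claw":0},{"translation":[-0.3,0,0],"twist":0,"claw":0},{"translation":[-0.45,0,0],"twist":0,"claw":0},{"translation":[-0.6,0,0],"twist":0,"claw":0},{"translation":[-0.75,0,0],"twist":0,"claw":0},{"translation":[-0.83,0,0],"twist":0,"claw":0},{"translation":[-0.9,0,0],"twist":0,"claw":0},{"translation":[-0.9,0,0],"twist":0,"claw":0},{"translation":[0.3,0,0],"twist":0,"claw":0},{"translation":[0.5,0,0],"twist":0,"claw":0},{"translation":[0.5,0,0],"twist":0,"claw":0},{"translation":[0.8,0,0],"twist":0,"claw":0},{"translation":[0.8,0,0],"twist":0,"claw":0},{"translation":[0.8,0,0],"twist":0,"claw":0},{"translation":[0.5,0,0],"twist":0,"claw":0},{"translation":[0,0,0],"twist":0,"claw":0}]'
python3 - <<'E'
from h import *
a=snap('top')['img'][70:250,170:350,::-1];b=snap('side')['img'][120:300,160:340,::-1]
cv2.imwrite('pics/shut.png',cv2.resize(np.hstack([a,b]),(796,398),interpolation=cv2.INTER_CUBIC))
E
```

```text
clock: 13.2
tool_pos: [0.6273, 0.1776, 0.0784]
eef_rot: [0.678, 0.735, 0.003, -0.002]
contact_force: [-0.3, 1.7, -0.7]
opening: 0.005
```

View pics/shut.png

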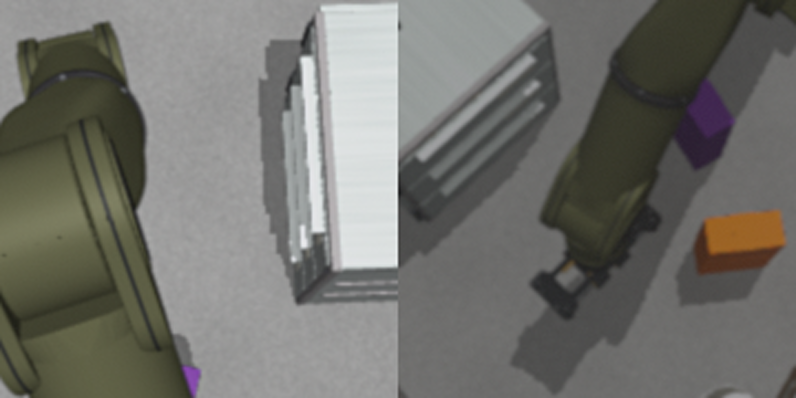

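The drawer looks shut: three lips are stacked at top-crop x of about 285, 295 and 305. I'll check that it is home to within a few millimetres.

Run:
```python
from h import *
s=snap('top');t=snap('side')
a=cv2.resize(s['img'][95:205,285:335,::-1],None,fx=5,fy=5,interpolation=cv2.INTER_CUBIC);b=cv2.resize(t['img'][130:240,155:245,::-1],None,fx=5,fy=5,interpolation=cv2.INTER_CUBIC)
cv2.imwrite('pics/chk.png',np.hstack([a,b]))
```

```text
(no output)
```

View pics/chk.png

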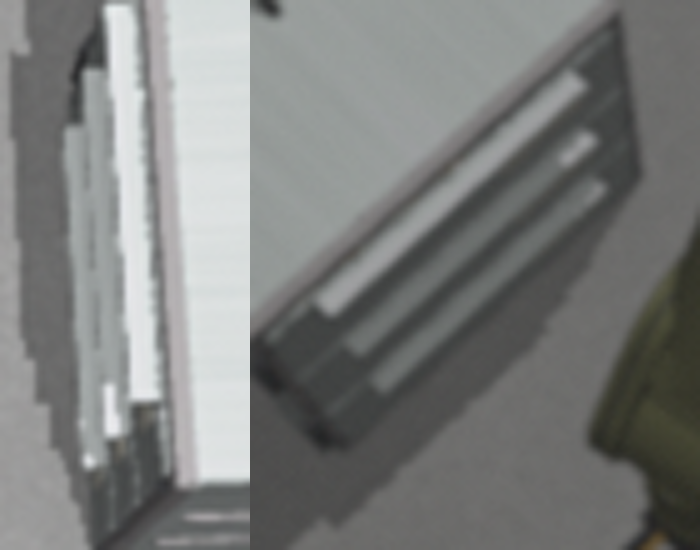

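The crop shows the outer lip edges: upper (105,8) to (130,403), middle (85,70) to (105,437), bottom (64,127) to (83,468). I'll compare them along the slide.

```bash
python3 - <<'E'
from h import *
s=snap('top');t=snap('side');ux=np.array([.068,-.9977]);o=np.array([.6117,.1621])
for z,p,q in[(.252,(105,8),(130,403)),(.169,(85,70),(105,437)),(.088,(64,127),(83,468))]:
    w=[atz(s,95+v[1]/5,285+v[0]/5,z)[:2] for v in(p,q)]; print('top',z,[round((k-o)@ux,4) for k in w],np.round(w,3).tolist())
for z,p,q in[(.252,(588,88),(330,318)),(.169,(598,148),(358,355)),(.088,(606,190),(382,393))]:
    w=[atz(t,130+v[1]/5,155+(v[0]-250)/5,z)[:2] for v in(p,q)]; print('side',z,[round((k-o)@ux,4) for k in w],np.round(w,3).tolist())
for l in('cups','spare_carton'):
    for p in r.spot_point(l,'side')[:1]: print(l,p['confidence'],atz(t,*p['location'],0))
E
python3 -m jog '[{"translation":[0.3,0,-0.5],"twist":0,"claw":0},{"translation":[0,0,-0.5],"twist":0,"claw":0},{"translation":[0,0,0],"twist":0,"claw":0},{"translation":[0,0,0],"twist":0,"claw":0},{"translation":[0,0,0],"twist":0,"claw":0},{"translation":[0,0,0],"twist":0,"claw":0}]'
```

```text
top 0.252 [np.float64(0.2177), np.float64(0.2161)] [[0.722, -0.049], [0.525, -0.06]]
top 0.169 [np.float64(0.2192), np.float64(0.2165)] [[0.725, -0.05], [0.526, -0.061]]
top 0.088 [np.float64(0.218), np.float64(0.2159)] [[0.724, -0.049], [0.524, -0.06]]
side 0.252 [np.float64(0.2145), np.float64(0.2174)] [[0.528, -0.059], [0.728, -0.048]]
side 0.169 [np.float64(0.2119), np.float64(0.2193)] [[0.531, -0.056], [0.727, -0.05]]
side 0.088 [np.float64(0.2146), np.float64(0.2179)] [[0.529, -0.059], [0.728, -0.048]]
cups 0.57 [0.63383738 0.45161846 0.        ]
spare_carton 0.7 [0.54086681 0.50773464 0.        ]
clock: 14.1
tool_pos: [0.6266, 0.1802, 0.1165]
eef_rot: [0.682, 0.732, -0.001, -0.0]
contact_force: [0.7, -0.3, -0.3]
opening: 0.009
```

The lips line up within about 1 to 3 mm in both views, so the drawer is home. The cups and spare carton haven't moved, and the arm is clear.

```bash
python3 -c "
from plant import r
print(r.finish_job())"
```

```text
the job is handed in; nothing more can be done
None
```

The carton is tipped flat in the front bay and the bottom drawer is fully home. I handed the job in at about 14 s of the 48 s allowed; it reports no verdict.

- **Tipping:** I pushed the carton near its top with the shut fingers. Both cameras put its top face at 65 mm with its centre near (-0.01, 0.026) in the bay. The drawer was still about 0.22 m out then.
- **Closing the drawer:** The tool could not lean, so its body would have met the upper lips with about 28 mm to go. A first push showed that the drawer coasts about 35 mm. I drew it back out to about 0.236 m, pushed again with steady acceleration and let it coast the rest.
- **Last checks:** The bottom lip lines up with the two fixed upper lips to within 1 mm in the top view and 3 mm in the side view, against a tolerance of 8 mm. The cups and spare carton were within 1 cm of where they started, which is detector noise, and the arm was clear of everything with no force showing.
- **Not checked:** The carton could not be seen once the drawer was shut. I last saw it flat just before the final push. I also did not log peak contact forces during the push.

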